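# Seat the heel press plate on its die

## Task

Take the press plate out of its wooden rack, lay it flat on the bench with its handle up and let go of it. Then take it by its handle and gently lower it, without dropping it, over the two locating pins of the die until it rests fully flush on the die block; either way round will do. Leave it there released, and leave the hammer, the bottle and the glue pot where they stand.

Things in the scene. Friction and masses are not known exactly. Their poses are not given: they have to be found in the camera images.
- plate_mid (a point): Centre of the press plate: loose aluminium, 120 x 90 x 10 mm, 0.35 kg. x: square to it, out of the handle's face; y: along the 120 mm edges; z: along the 90 mm edges. Starts standing on a long edge in the rack, z up, x pointing away from the robot (within 25 deg), leaning up to 6 deg. Through holes 13 mm wide at y = +-45 mm, z = 0. Free face from each long edge to the handle: 39 mm.
- handle_mid (a point): Centre of the plate's handle: a bar 12 x 12 mm, 64 mm long along the plate's y, on two 10 mm posts 24 mm either side of its middle. 35 mm from plate_mid along the plate's x, so 40 mm above what the plate lies flat on; 24 mm free below the bar. Axes as plate_mid. Stood on an edge, tilted 45 deg handle up and let go, the plate falls flat.
- rack_groove (a point): Middle of the groove's floor, 10 mm above the bench, in the fixed wooden rack: foot 90 x 150 x 10 mm, two upright rails 10 mm thick, 140 mm long, 34 mm high, 13 mm apart, along y; z up, x to the handle's side. The plate stands between the rails, its top edge 100 mm above the bench.
- die_top (a point): Centre of the flat top, 25 mm above the bench, of the die: fixed grey steel block 115 (x) x 145 (y) mm, black rubber heel lift flush in its middle, bolt flanges at its y ends; z up. Two steel pins, 10 mm diameter, 28 mm high (last 7 mm tapered to 4 mm), at y = +-45 mm, x = 0. The plate fits over them with 1.5 mm play all round. The bench between rack and die is free.
- hammer: Bystander: a hammer lying crosswise on the bench beyond the work; leave it.
- bottle: Bystander: a white bottle with a red cap, 64 mm diameter, 160 mm high, standing to one side of the work (origin at its foot).
- gluepot: Bystander: a blue glue pot with a narrow neck, 84 mm diameter, 140 mm high, standing to one side of the work (origin at its foot).
Not all that is in view belongs to the job. Leave any green or purple look-alike of the part that bears plate_mid alone.

How it is judged (in metres and radians):
On the way:
1. the plate lies flat on the bench, handle up, let go of (angle between plate_mid's own x axis and vertical below 0.06 rad and height (world z) of plate_mid below 0.009 m and contact force between the fingers and plate below 0.1 N and linear speed of plate below 0.02 m/s), for 0.2 s.
At the end, for the whole second after the job is handed in: The plate lies over both pins, flush on the die (its centre within 4 mm of the die's centre, no more than 1.8 mm above flush, tilt under 0.03 rad, long edges within 0.09 rad of the die's), handle up, at rest and released (horizontal distance between plate_mid and die_top below 0.004 m and z of plate_mid in the frame of die_top between 0.003 and 0.0068 m and angle between plate_mid's own x axis and vertical below 0.03 rad and angle between the y axis of plate_mid and the y axis of die_top, either way round below 0.09 rad and contact force between the fingers and plate below 0.1 N and linear speed of plate below 0.01 m/s); the robot touches nothing.
It fails at once if the plate is dropped onto the pins or the die (moves faster than 0.35 m/s with its holes at the pins) (horizontal distance between plate_mid and die_top below 0.015 m and z of plate_mid in the frame of die_top below 0.035 m and linear speed of plate above 0.35 m/s).
It fails at once if the hammer, the bottle or the glue pot is moved by more than 30 mm (distance of any of hammer, bottle, gluepot from where it was at the start of the episode above 0.03 m).
It also fails if it takes over 64 s, if anything falls off the work surface, if the arm or the gripper's body presses on something with over 40 N, if the wrist force passes 120 N, or if a joint passes its speed limit or range.

## Robot

A 6-joint arm with a two-finger parallel gripper is mounted at the origin on the work surface. World frame = base frame: x ahead of the robot, y to its left, z up, the work surface at z = 0. Lengths are in mm, angles in rad, forces in N, time in s.
With the tool pointing down it reaches from about 300 to 775 mm from the base axis. Payload 14.6 kg.
Tool frame: the origin (TCP) lies between the finger pads; the fingertips stand 25 mm ahead of it and the grasp point (between the pads) lies 6 mm ahead of it; z points along the fingers, y is the line along which they close (so a half turn about z gives the same grasp; the last joint's range is limited). The gripper opens to 94 mm and grips with 3 to 60 N. Pads are 16 mm wide; open, the fingers measure 119 mm over their backs; the gripper's body (75 mm by 177 mm) begins 78 mm behind the grasp point.
Start: joints at [-1.195, 0.3, 1.521, -0, 1.321, -0.067], TCP at [235.651, -496.949, 230.446] pointing down, gripper open.
Joint ranges: [-3.03, 3.03], [-0.79, 2.21], [0.23, 2.52], [-1.04, 4.18], [0, 3.07], [-2.55, 2.55]. Speed limits (rad/s): [2.22, 2.22, 2.57, 3.14, 3.14, 3.14].

## Interface

Orientations are given as [roll, pitch, yaw] about the fixed x, y, z axes, in that order (R = Rz(yaw) Ry(pitch) Rx(roll)).
In Python, from cell import manip gives the robot as it stands. The module is installed in compiled form; this text tells all that it offers.
- The arm moves only by the tool step_arm, never from a script. Its argument "series" is one flat list of numbers, 5 for each row, row after row: the shift along the world's x, y, z in mm, then the turn about the world's z in rad, then the closure, from 0 (fully open) to 1 (shut). In form: [dx, dy, dz, spin, jaw, dx, dy, dz, spin, jaw, ...]. A call has 1 to 20 rows; each row shifts and turns the commanded pose from where the row before left it; what a row does not reach is not made up. A row lasts 1/8 s, in which the tool goes at most 62.5 mm and 10.7 degrees, less where a joint would pass 70% of its speed; a pose out of reach is approached as far as the arm can. A call is refused whole if a number of a shift passes 62.5 or a number of a turn 0.188, either way. A call with a gripper value outside its range is refused whole. The fingers move at their own pace and stop on an object; "squeeze" is the grip in N (left out, the last holds). Time passes only in rows, so rows that do not move let the fingers close. It gives the time, the measured TCP pose, the force, the opening and the grip force at its end, in the units of the state.
- manip.read_state(): the state, without advancing time (a new reading comes with each control period).
- manip.camera(name): name is "scene" or "top"; returns (picture, depth): 384x512x3 uint8, blue, green, red; 384x512 float32, mm along the optical axis (not along the pixel's ray), 0 where there is no reading.
- manip.camera_info(name): a dict with "fovy" (degrees; the focal length in pixels is half the picture's height over the tangent of half this angle, whatever the lens; pixels are square), "cx", "cy" (the principal point, pixels), "eye" and "orientation" of the camera in the world. Camera axes: x right, y down, z forward; pixel columns grow to the right and rows downward; lengths in mm; the calibration is good to about 2 mm. A picture is of the moment at which its call begins. camera_info takes no time and is no camera call.
- manip.sign_off(): hands the job in; it is judged then, once.
The state is a dict: "clock": time; "joints": joint angles; "qd": joint speeds; "effort": joint torques, N m; "eef_pos": TCP position; "eef_rot": TCP orientation; "wrist_force": force on the tool from outside, world axes, zero at the start; "moment": the same for the moment, N m; "finger_gap": finger opening in mm; "finger_force": force on a finger pad.
Only numpy, scipy, OpenCV 4.12 (cv2) and the standard library are available. Lean on these libraries where they do the work, as an engineer would, in place of code of your own. Each camera call takes 0.05 s, during which the arm holds its last target. There are 200 camera calls.

## Working session

There is one attempt and no reset: what is moved stays moved. The work goes in short steps, Python scripts to look and compute and a tool call to move; the robot and the scene stay as the last step left them, time stands still between calls to the robot, and variables do not carry over. Pictures are saved under pics/ and viewed, at most 10 in all, crops included, and the job is handed in when it is done.

Besides the shell and the picture viewer there is one more tool, called after "Emit:" in YAML: its name, and indented under it one key for each argument. step_arm: Moves the arm, as the interface text tells. Its arguments: {"type":"object","properties":{"series":{"type":"array"},"squeeze":{"type":"number"}},"required":["series"]}

```bash
mkdir -p pics
cat > h.py <<'E'
import numpy as np, cv2
from scipy.spatial.transform import Rotation as R
from cell import manip
def cam(n):
    p,d=manip.camera(n); i=manip.camera_info(n); return p,d,i
def RT(i):
    o=np.array(i["orientation"],float)
    M=o if o.shape==(3,3) else R.from_euler('xyz',o).as_matrix()
    return M,np.array(i["eye"],float)
def pts(d,i):
    f=d.shape[0]/2/np.tan(np.radians(i["fovy"])/2)
    v,u=np.mgrid[:d.shape[0],:d.shape[1]]
    c=np.stack([(u-i["cx"])/f*d,(v-i["cy"])/f*d,d],-1)
    M,e=RT(i); return c@M.T+e
def ray(i,u,v,z):
    f=192/np.tan(np.radians(i["fovy"])/2); M,e=RT(i)
    r=M@np.array([(u-i["cx"])/f,(v-i["cy"])/f,1]); return e+r*(z-e[2])/r[2]
E
python3 - <<'E'
from h import *
for n in ("scene","top"):
    p,d,i=cam(n); cv2.imwrite(f"pics/{n}0.png",p); print(n,i); np.savez(f"{n}0.npz",p=p,d=d)
    P=pts(d,i); print(P[300,256],P[192,256])
print(manip.read_state())
E
```

```text
scene {'fovy': 56.631430990332795, 'cx': 254.9055567785498, 'cy': 194.0620963837073, 'eye': array([1230.0502785 ,  -36.64020952,  787.18549167]), 'orientation': array([-2.3824099 ,  0.01597712,  1.49974769])}
[ 8.30304978e+02 -1.81926185e+01  1.20787009e-01] [477.21565823   7.70826221   1.69183614]
top {'fovy': 46.83451364352703, 'cx': 261.6241886967899, 'cy': 196.07625899426137, 'eye': array([ 254.57957036,  -14.81608934, 1690.10613449]), 'orientation': array([-2.97887967,  0.01551417, -1.57219766])}
[182.94837209  14.83314441 631.03511918] [547.16256122  32.60155839   5.85026861]
{'clock': 0.1, 'joints': array([-1.19458671e+00,  3.00418593e-01,  1.52154176e+00, -2.81702504e-05,
        1.32072689e+00, -6.66055186e-02]), 'qd': array([ 0.00042842, -0.00325278, -0.001516  ,  0.00010124,  0.00024806,
       -0.00102467]), 'effort': array([ 3.74601932e-04, -5.32645869e+01, -3.53286231e+01,  7.09388056e-02,
        2.35343393e-02, -5.67116581e-05]), 'eef_pos': array([ 235.57187784, -496.7465516 ,  229.93175872]), 'eef_rot': array([-3.14049867e+00, -4.56261338e-05,  4.42822101e-01]), 'wrist_force': array([0.79318008, 1.04246532, 0.19110665]), 'moment': array([0.0699937 , 0.01482985, 0.05268051]), 'finger_force': 0.0, 'finger_gap': 93.9533895033541}
```

View pics/scene0.png

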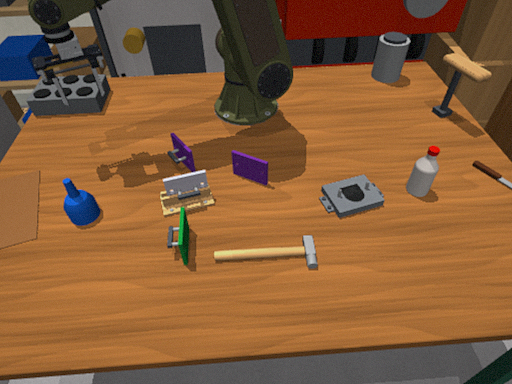

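View pics/top0.png

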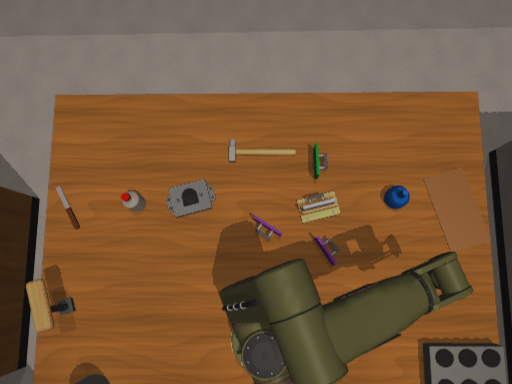

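The scene picture shows these plates: silver in the rack (188,188), green (183,235), and purple (182,150) and (250,167). In the top view they are silver (318,203), green (317,160) and purple (266,226) and (325,248). The silver plate standing in the wooden rack is the one meant. The die is at top (190,197), and the others are look-alikes. I'll measure and confirm in an enlarged crop.

Run:
```python
from h import *
o=[]
for n,(a,b,c,e) in (("scene",(150,130,230,220)),("top",(280,180,360,230))):
    z=np.load(n+"0.npz"); p,d=z["p"],z["d"]; i=manip.camera_info(n); P=pts(d,i)
    k=cv2.resize(p[b:e,a:c],None,fx=5,fy=5,interpolation=2); o.append(k)
    hsv=cv2.cvtColor(p,cv2.COLOR_BGR2HSV)
    # silver plate / bar
    g=(hsv[...,1]<50)&(hsv[...,2]>60)
    m=np.zeros_like(g); m[b:e,a:c]=1
    q=P[g&m&(d>0)&(P[...,2]>8)]
    print(n,"plate grey",len(q),q.mean(0),q.min(0),q.max(0), np.percentile(q[:,2],[5,25,50,75,95]))
    np.save(n+"_pl.npy",q)
    # die
    gx=(hsv[...,1]<70)&(abs(P[...,0]-545)<90)&(P[...,1]>140)&(P[...,1]<360)&(P[...,2]>15)&(P[...,2]<33)
    nn,l,s,_=cv2.connectedComponentsWithStats(gx.astype(np.uint8)); j=1+s[1:,4].argmax(); v,u=np.where(l==j)
    q=P[v,u]; h=cv2.minAreaRect(q[:,:2].astype(np.float32)); print("die",len(q),np.median(q,0),h)
    for nm,mk in (("red",(hsv[...,1]>150)&((hsv[...,0]<5)|(hsv[...,0]>175))),("blue",(hsv[...,0]>105)&(hsv[...,0]<128)&(hsv[...,1]>180)),("green",(hsv[...,0]>45)&(hsv[...,0]<75)&(hsv[...,1]>150)),("purple",(hsv[...,0]>128)&(hsv[...,0]<155)&(hsv[...,1]>100))):
        q=P[mk&(P[...,0]>250)&(P[...,2]>5)&(abs(P[...,1])<450)]
        if len(q): print(nm,len(q),np.percentile(q,[2,98],axis=0).round().tolist())
h=max(x.shape[0] for x in o); o=[cv2.copyMakeBorder(x,0,h-x.shape[0],0,0,0) for x in o]
cv2.imwrite("pics/crop.png",cv2.resize(np.hstack(o),None,fx=.95,fy=.95))
```

```text
scene plate grey 859 [ 483.09857389 -197.67630344   71.63427079] [ 284.01580187 -262.18619431    9.49538829] [ 538.75195023 -136.60482955  103.0703087 ] [ 44.76971858  57.06826257  69.97101047  89.71644942 100.41463235]
die 1461 [535.42103567 282.7625562   25.46918653] ((527.33935546875, 286.6736145019531), (119.64360046386719, 146.01687622070312), 14.698315620422363)
red 16 [[1230.0, -37.0, 787.0], [1230.0, -37.0, 787.0]]
blue 8 [[1230.0, -37.0, 787.0], [1230.0, -37.0, 787.0]]
green 390 [[604.0, -197.0, 8.0], [720.0, -188.0, 92.0]]
purple 1137 [[290.0, -247.0, 8.0], [450.0, 41.0, 92.0]]
top plate grey 213 [ 494.76152751 -194.00494577   78.42635272] [ 444.89122198 -263.91417971    9.45400157] [ 537.60287598 -138.3261835   109.01242858] [ 42.07817394  60.69745239  84.83705837  99.08760412 104.65783683]
die 1057 [521.64821921 283.65427728  24.65644879] ((522.877197265625, 285.5279235839844), (115.07626342773438, 144.3087615966797), 14.51856803894043)
blue 2 [[255.0, -15.0, 1690.0], [255.0, -15.0, 1690.0]]
green 130 [[596.0, -199.0, 27.0], [711.0, -189.0, 96.0]]
purple 265 [[275.0, -250.0, 33.0], [440.0, 34.0, 98.0]]
```

View pics/crop.png

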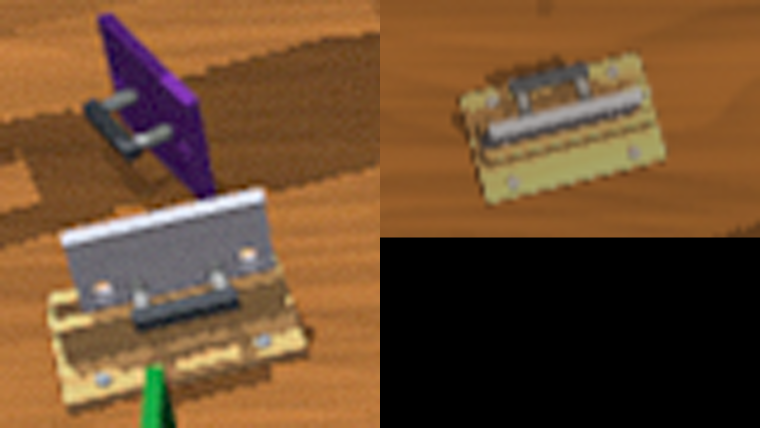

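The crop confirms it: the bare aluminium plate with two holes stands in the wooden rack, its handle facing away from the robot. The dark bar is at scene (178–200, 194) and top (308–324, 196). Next I'll measure the bar and the plate plane.

Run:
```python
from h import *
a=np.radians
for n in ("scene","top"):
    q=np.load(n+"_pl.npy"); 
    t=q[(q[:,2]>92)&(q[:,0]>440)]
    c,s,_ =(*[0]*0,t[:,:2].mean(0),0,0); 
    r=cv2.minAreaRect(t[:,:2].astype(np.float32)); vx=cv2.fitLine(t[:,:2].astype(np.float32),cv2.DIST_HUBER,0,.01,.01).ravel()
    print(n,"top edge",len(t),t.mean(0),r,"ang",np.degrees(np.arctan2(vx[1],vx[0])))
    d=vx[:2]*np.sign(vx[1]); nrm=np.array([d[1],-d[0]])
    s=(q[:,:2]-t[:,:2].mean(0))@nrm; y=(q[:,:2]-t[:,:2].mean(0))@d
    b=(s>22)&(s<50)&(q[:,2]>42)&(q[:,2]<75); B=q[b]
    print(" bar",b.sum(),B.mean(0),"s",np.percentile(s[b],[5,50,95]),"y",np.percentile(y[b],[2,98]),"z",np.percentile(B[:,2],[5,50,95]), cv2.minAreaRect(B[:,:2].astype(np.float32)))
    if n=="scene":
        f=(abs(s)<15)&(q[:,2]>50)&(q[:,2]<92); k=np.polyfit(q[f,2],s[f],1); print(" lean slope",k)
# bar by rays in both views (dark, low saturation), line ends at z=55
for n,(x0,y0,x1,y1) in (("scene",(172,186,206,202)),("top",(300,190,330,203))):
    z=np.load(n+"0.npz"); p=z["p"]; i=manip.camera_info(n); h=cv2.cvtColor(p,cv2.COLOR_BGR2HSV)
    m=(h[...,1]<75)&(h[...,2]<(105)); w=np.zeros_like(m); w[y0:y1,x0:x1]=1
    nn,l,s,c=cv2.connectedComponentsWithStats((m&w).astype(np.uint8)); j=1+s[1:,4].argmax(); print(n,s[j],c[j],ray(i,*c[j],57),z["d"][int(c[j][1]),int(c[j][0])])
# two-view
```

```text
scene top edge 196 [ 492.36828494 -196.1177945    98.19919781] ((490.3238525390625, -195.13209533691406), (14.735767364501953, 117.45207214355469), 13.621641159057617) ang -75.94508
 bar 69 [ 523.9360041  -187.72416072   60.39739668] s [24.95988281 32.69608262 39.15161383] y [-27.45121903  30.89394363] z [58.33235377 60.45949401 62.74949062] ((523.3973388671875, -186.20094299316406), (17.52561378479004, 60.59592819213867), 11.2124605178833)
 lean slope [-0.01392334  3.74123685]
top top edge 98 [ 485.48054944 -194.14364615   99.61067264] ((486.43310546875, -196.11856079101562), (11.230131149291992, 118.59634399414062), 13.85019588470459) ang -76.78914
 bar 51 [ 519.21675197 -189.81593597   60.60534157] s [23.34833545 34.29077843 39.74221448] y [-33.04360528  24.94106396] z [54.84305837 61.31965721 66.32219367] ((516.7698364257812, -190.83689880371094), (17.73887825012207, 58.48643112182617), 13.63111400604248)
scene [178 190  22  10  82] [188.84146341 194.65853659] [ 524.21986439 -185.70720769   57.        ] 1009.11127
top [307 194  17   6  50] [315.06 196.02] [ 522.17101704 -189.010092     57.        ] 1643.8091
```

Emit:
step_arm:
  series: [28.5,31,0,-0.02,0,28.5,31,0,-0.02,0,28.5,31,0,-0.02,0,28.5,31,0,-0.02,0,28.5,31,0,-0.02,0,28.5,31,0,-0.02,0,28.5,31,0,-0.02,0,28.5,31,0,-0.02,0,28.5,31,0,-0.02,0,28.5,30,0,-0.02,0,0,0,-40,0,0,0,0,-40,0,0,0,0,0,0,0]
  squeeze: 6

```text
clock: 1.72
eef_pos: [519.4, -187.3, 148.0]
eef_rot: [-3.138, 0.004, 0.243]
wrist_force: [0.4, -0.6, 1.3]
finger_gap: 94.1
finger_force: 0.0
```

Emit:
step_arm:
  series: [1,-0.5,-25,0,0,0,0,-25,0,0,0,0,-20,0,0,0,0,-17,0,0,0,0,0,0,0]

```text
clock: 2.35
eef_pos: [521.6, -188.5, 63.4]
eef_rot: [-3.141, 0.001, 0.243]
wrist_force: [0.1, -0.0, 0.0]
finger_gap: 94.2
finger_force: 0.0
```

Run:
```python
from h import *
p,d,i=cam("scene"); cv2.imwrite("pics/s1.png",cv2.resize(p[90:230,110:290],None,fx=4,fy=4,interpolation=2))
print(manip.read_state()["eef_pos"])
```

```text
[ 521.94161966 -188.62254198   64.09783105]
```

View pics/s1.png

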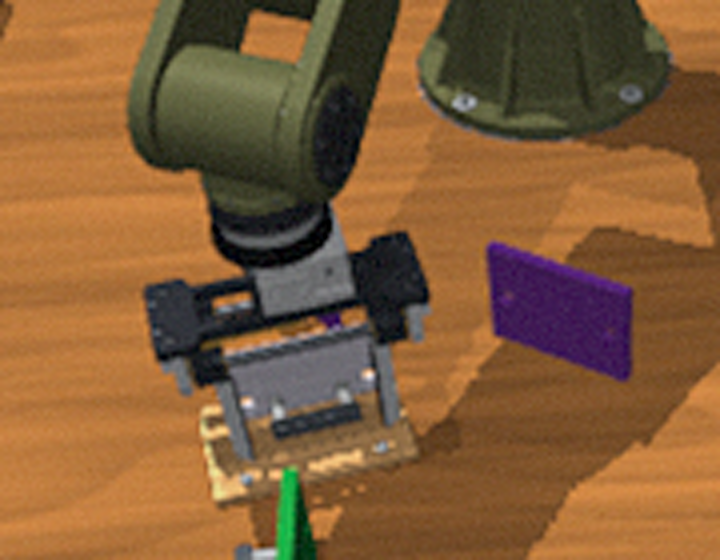

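The fingers stand either side of the handle bar, at crop (240,430) and (385,400), with the bar at (315,420). I'll close on the bar ends so the plate can swing handle-up once it is clear of the rack.

Emit:
step_arm:
  series: [0,0,-2.5,0,0,0,0,0,0,1,0,0,0,0,1,0,0,0,0,1,0,0,0,0,1,0,0,0,0,1,0,0,0,0,1]
  squeeze: 10

```text
clock: 3.28
eef_pos: [521.7, -188.4, 61.0]
eef_rot: [-3.142, -0.0, 0.243]
wrist_force: [0.9, 1.6, 1.4]
finger_gap: 63.8
finger_force: 10.0
```

Emit:
step_arm:
  series: [0,0,6,0,1,0,0,6,0,1,0,0,8,0,1,0,0,10,0,1,0,0,12,0,1,0,0,12,0,1,0,0,15,0,1,0,0,15,0,1,0,0,15,0,1,0,0,0,0,1,0,0,0,0,1]

```text
clock: 4.65
eef_pos: [521.4, -188.4, 159.5]
eef_rot: [-3.141, 0.001, 0.243]
wrist_force: [-0.7, -0.1, -5.0]
finger_gap: 64.2
finger_force: 10.0
```

Run:
```python
from h import *
p,d,i=cam("scene"); cv2.imwrite("pics/s2.png",cv2.resize(p[70:220,110:290],None,fx=4,fy=4,interpolation=2))
print(manip.read_state()["wrist_force"])
```

```text
[ 0.07430993  0.83915288 -3.76086084]
```

View pics/s2.png

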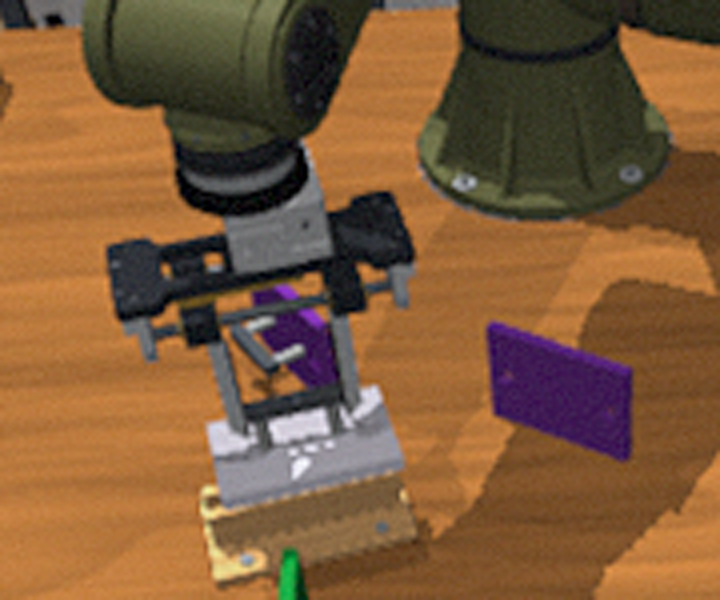

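The plate now hangs handle-up and almost level under the bar (crop (305,450)). I'll carry it to the free bench and lower it.

Emit:
step_arm:
  series: [0,15,0,0,1,0,30,0,0,1,0,35,0,0,1,0,35,0,0,1,0,35,0,0,1,0,35,0,0,1,0,30,0,0,1,0,20,0,0,1,0,13,-10,0,1,0,0,-20,0,1,0,0,-20,0,1,0,0,-20,0,1,0,0,-15,0,1,0,0,-10,0,1,0,0,-5,0,1,0,0,-4,0,1,0,0,-4,0,1,0,0,0,0,1]

```text
clock: 6.95
eef_pos: [521.8, 59.5, 52.1]
eef_rot: [3.141, -0.0, 0.243]
wrist_force: [0.7, 0.2, -3.0]
finger_gap: 63.7
finger_force: 10.0
```

Emit:
step_arm:
  series: [0,0,-2,0,1,0,0,-2,0,1,0,0,-1,0,1,0,0,-1,0,1,0,0,0,0,1]

```text
clock: 7.58
eef_pos: [522.8, 59.8, 47.5]
eef_rot: [3.141, -0.003, 0.243]
wrist_force: [-0.4, 0.9, 12.7]
finger_gap: 64.0
finger_force: 10.0
```

Run:
```python
from h import *
p,d,i=cam("scene"); cv2.imwrite("pics/s3.png",cv2.resize(p[70:230,190:390],None,fx=3.5,fy=3.5,interpolation=2))
P=pts(d,i); h=cv2.cvtColor(p,cv2.COLOR_BGR2HSV)
m=(h[...,1]<60)&(abs(P[...,0]-521)<80)&(abs(P[...,1]-60)<80)&(P[...,2]>4)&(P[...,2]<20)&(h[...,2]>60)
q=P[m]; A=np.c_[q[:,:2]-[521,60],np.ones(len(q))]; print(len(q),np.linalg.lstsq(A,q[:,2],rcond=None)[0],manip.read_state()["wrist_force"])
```

```text
736 [-1.06980219e-02 -7.22431661e-05  1.03190048e+01] [-0.27487534  1.94833881 13.16538387]
```

View pics/s3.png

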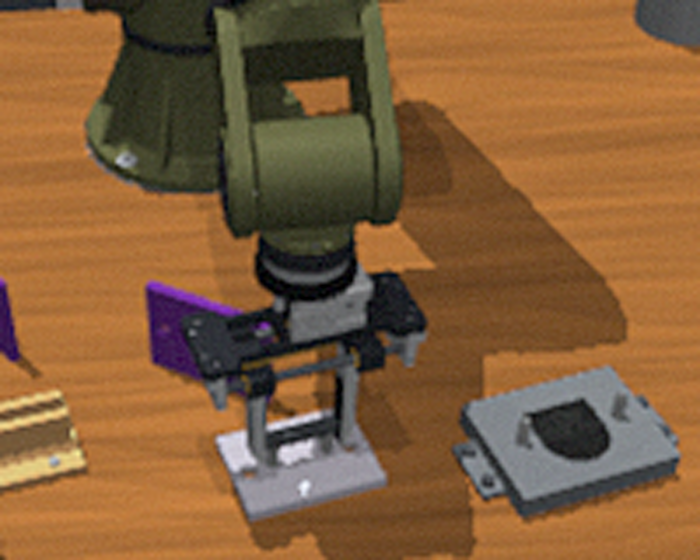

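The plate lies flat on the bench (crop (300,460)); its top measures 10.3 mm with almost no slope. The two pins show on the die at crop (525,432) and (622,408). Now I'll release.

Emit:
step_arm:
  series: [0,0,0,0,0.6,0,0,0,0,0,0,0,0,0,0,0,0,0,0,0,0,0,0,0,0,0,0,0,0,0,0,0,20,0,0,0,0,30,0,0,0,0,30,0,0,0,0,30,0,0,0,0,0,0,0]

```text
clock: 9.0
eef_pos: [522.5, 59.6, 157.8]
eef_rot: [3.141, -0.004, 0.243]
wrist_force: [0.3, -0.5, -0.3]
finger_gap: 93.6
finger_force: 0.0
```

Run:
```python
from h import *
print(manip.read_state()["joints"],manip.read_state()["finger_gap"])
# pins on the die, and plate/bar, from both views
for n in ("scene","top"):
    p,d,i=cam(n); cv2.imwrite(f"pics/{n}4.png",p); np.savez(f"{n}4.npz",p=p,d=d); P=pts(d,i); h=cv2.cvtColor(p,cv2.COLOR_BGR2HSV)
    for nm,c,z0,z1,sz in (("plate",(522,60),6,16,90),("bar",(522,60),38,52,50),("die",(525,286),20,29,110),("pins",(525,286),33,60,80)):
        m=(h[...,1]<75)&(np.hypot(P[...,0]-c[0],P[...,1]-c[1])<sz)&(P[...,2]>z0)&(P[...,2]<z1)
        nn,l,s,_=cv2.connectedComponentsWithStats(m.astype(np.uint8))
        for j in range(1,nn):
            if s[j,4]>(3 if nm=="pins" else 25):
                q=P[l==j]; print(n,nm,s[j],q.mean(0).round(1),[np.round(x,1) for x in cv2.minAreaRect(q[:,:2].astype(np.float32))])
```

```text
[4.39031586e-02 3.17171224e-01 1.67614723e+00 1.07921442e-05
 1.14449310e+00 1.37191422e+00] 93.62665047578274
scene plate [252 186  48  32 801] [533.1  59.3  10.2] [array([526.7,  60.1]), array([ 93.5, 120.9]), np.float64(14.0)]
scene bar [265 189  21  10 100] [528.3  59.2  44.5] [array([527.9,  59. ]), array([13.7, 62.6]), np.float64(13.9)]
scene die [ 322  175   62   39 1385] [532.  285.   25.5] [array([527.2, 286.5]), array([117.8, 148. ]), np.float64(15.4)]
scene pins [365 182   4   7  20] [517.6 329.3  45. ] [array([517.3, 329.6]), array([8.5, 5.2]), np.float64(86.0)]
scene pins [337 190   4   6  18] [541.  242.5  43.7] [array([541. , 242.3]), array([8.9, 4. ]), np.float64(66.7)]
top die [169 179  43  38 813] [522.7 285.8  24.3] [array([521.9, 288.5]), array([115.1, 149.3]), np.float64(14.4)]
top pins [199 193   3   3   7] [533.3 241.5  46.6] [array([533., 241.]), array([6.1, 8.3]), np.float64(35.4)]
top pins [176 199   3   3   7] [510.5 328.5  48. ] [array([510.6, 328.8]), array([9.7, 4.7]), np.float64(20.5)]
```

Emit:
step_arm:
  series: [0,0,0,0.157,0.5,0,0,0,0.157,0.5,0,0,0,0.157,0.5,0,0,0,0.157,0.5,0,0,0,0.157,0.5,0,0,0,0.157,0.5,0,0,0,0.157,0.5,0,0,0,0.157,0.5,0,0,0,0.157,0.5,0,0,0,0.157,0.5,0,0,-30,0,0.5,0,0,-30,0,0.5,0,0,0,0,0.5]

```text
clock: 10.72
eef_pos: [520.0, 59.4, 93.2]
eef_rot: [-3.136, -0.001, 1.813]
wrist_force: [0.3, -0.1, 0.6]
finger_gap: 47.0
finger_force: 0.0
```

Emit:
step_arm:
  series: [0,0,-20,0,0.5,0,0,-15,0,0.5,0,0,-10,0,0.5,0,0,-5,0,0.5,0,0,0,0,0.5]

```text
clock: 11.35
eef_pos: [521.7, 59.6, 46.0]
eef_rot: [-3.141, -0.0, 1.813]
wrist_force: [-0.3, -0.2, 0.4]
finger_gap: 47.1
finger_force: 0.0
```

Emit:
step_arm:
  series: [0,0,0,0,0.7,0,0,0,0,0.8,0,0,0,0,1,0,0,0,0,1,0,0,0,0,1,0,0,0,0,1]
  squeeze: 25

```text
clock: 12.1
eef_pos: [521.9, 59.6, 46.1]
eef_rot: [3.141, 0.0, 1.813]
wrist_force: [1.2, 0.5, 1.3]
finger_gap: 11.8
finger_force: 25.0
```

Emit:
step_arm:
  series: [0,0,5,0,1,0,0,10,0,1,0,0,20,0,1,0,0,20,0,1,0,0,10,0,1,0,0,0,0,1]

```text
clock: 12.85
eef_pos: [521.8, 59.6, 111.4]
eef_rot: [3.141, 0.0, 1.813]
wrist_force: [-0.4, -0.8, -5.1]
finger_gap: 11.6
finger_force: 25.0
```

```bash
cat > m.py <<'E'
from h import *
s=manip.read_state(); e=s["eef_pos"]; print(e,s["eef_rot"],s["wrist_force"])
for n in ("scene","top"):
    p,d,i=cam(n); np.savez(f"{n}5.npz",p=p,d=d); P=pts(d,i); h=cv2.cvtColor(p,cv2.COLOR_BGR2HSV)
    zt=e[2]-36
    m=(h[...,1]<75)&(np.hypot(P[...,0]-e[0],P[...,1]-e[1])<90)&(abs(P[...,2]-zt)<6)
    nn,l,st,_=cv2.connectedComponentsWithStats(m.astype(np.uint8)); j=1+st[1:,4].argmax(); q=P[l==j]
    A=np.c_[q[:,:2]-e[:2],np.ones(len(q))]
    print(n,"plate",len(q),[np.round(x,1) for x in cv2.minAreaRect(q[:,:2].astype(np.float32))],"plane",np.linalg.lstsq(A,q[:,2],rcond=None)[0].round(4))
E
python3 m.py
```

```text
[521.765204    59.57151986 111.40972541] [3.14074051e+00 1.83899921e-04 1.81280421e+00] [-0.39706722 -0.79746677 -5.09615484]
scene plate 780 [array([524. ,  59.5]), array([ 94. , 121.4]), np.float64(13.4)] plane [-5.40000e-03 -1.60000e-03  7.53531e+01]
top plate 24 [array([512.8,  -1.1]), array([45.4,  8.8]), np.float64(5.5)] plane [-1.88000e-02  4.73300e-01  1.03134e+02]
```

Emit:
step_arm:
  series: [0,15,0,0.014,1,0,25,0,0,1,0,30,0,0,1,0,30,0,0,1,0,30,0,0,1,0,30,0,0,1,0,30,0,0,1,0,20,0,0,1,1,16,0,0,1,0,0,0,0,1,0,0,0,0,1]

```text
clock: 14.32
eef_pos: [522.7, 284.9, 110.8]
eef_rot: [-3.141, 0.0, 1.826]
wrist_force: [-0.1, 0.4, -3.5]
finger_gap: 11.3
finger_force: 25.0
```

```bash
python3 m.py
python3 - <<'E'
from h import *
z=np.load("scene5.npz"); p=z["p"]; cv2.imwrite("pics/s5.png",cv2.resize(p[140:225,310:400],None,fx=7,fy=7,interpolation=2))
q=np.load("scene4.npz")["p"]; cv2.imwrite("pics/s5b.png",cv2.resize(np.hstack([q[165:225,245:310],q[165:225,318:388]]),None,fx=5.9,fy=5.9,interpolation=2))
E
```

```text
[522.71285693 284.92869793 110.83043112] [-3.14129483e+00  2.30156080e-04  1.82636992e+00] [-0.07345163  0.36639103 -3.51384568]
scene plate 786 [array([524.1, 284. ]), array([ 93.8, 121.5]), np.float64(14.4)] plane [-1.23000e-02  2.80000e-03  7.50828e+01]
top plate 138 [array([533.3, 235.3]), array([90.8, 29.4]), np.float64(23.4)] plane [ 1.60000e-03 -3.69000e-02  7.24219e+01]
```

View pics/s5.png

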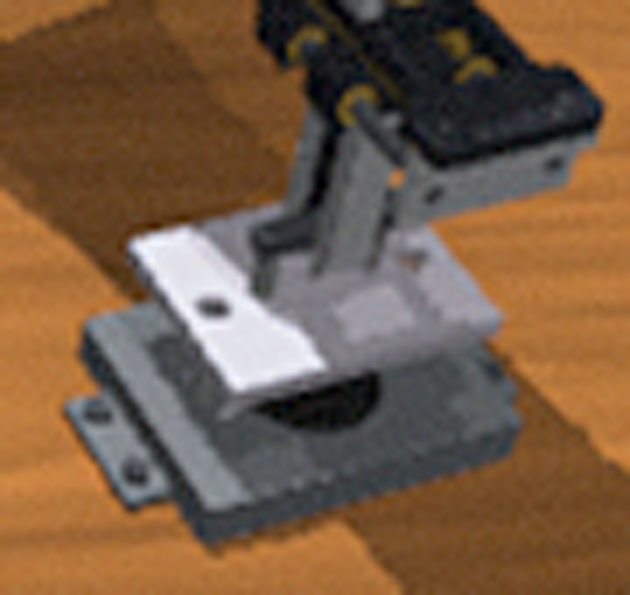

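View pics/s5b.png

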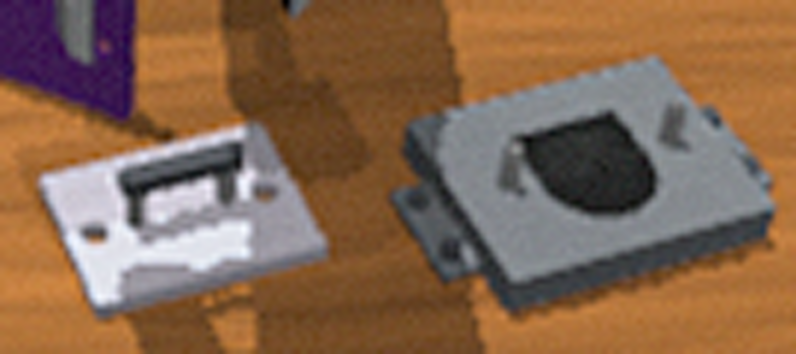

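Left hole of the held plate is at crop (213,306). On the die, the pin tips are at second-crop (515,145) and (677,107); the holes of the lying plate were at (95,233) and (264,191). I'll refine those to sub-pixel and compare hole and pin rays in this one camera, which cancels the bias.

Run:
```python
from h import *
i=manip.camera_info("scene")
g4=np.load("scene4.npz")["p"]; g5=np.load("scene5.npz")["p"]
def cen(g,u,v,r=4):
    u0,v0=int(round(u)),int(round(v)); w=cv2.cvtColor(g,cv2.COLOR_BGR2GRAY)[v0-r:v0+r+1,u0-r:u0+r+1].astype(float)
    w=np.clip(np.percentile(w,60)-w-15,0,None); Y,X=np.mgrid[v0-r:v0+r+1,u0-r:u0+r+1]; return (X*w).sum()/w.sum(),(Y*w).sum()/w.sum()
h1=cen(g4,260.7,204.1); h2=cen(g4,289.3,197); h3=cen(g5,340,183.3)
print("holes4",h1,h2,ray(i,*h1,10),ray(i,*h2,10),"exp mid ~522,59.6")
a=np.radians(14.6); y=np.array([-np.sin(a),np.cos(a)])
print("hole5",h3,ray(i,*h3,75),"exp",np.array([522.7,284.9])-45*y)
G=cv2.cvtColor(g4,cv2.COLOR_BGR2GRAY)
print(G[184:201,332:346]); print(G[178:194,358:374])
```

```text
holes4 (np.float64(260.415003990423), np.float64(204.00877893056665)) (np.float64(289.0694698354662), np.float64(195.87202925045705)) [534.90878476  16.55902726  10.        ] [509.68480937 104.47104596  10.        ] exp mid ~522,59.6
hole5 (np.float64(339.3603213844252), np.float64(184.0389369592089)) [536.74106528 239.74406745  75.        ] exp [534.04312112 241.35308733]
[[133 136 135 136 140 136 142 140 139 139 140 137 139 142]
 [138 137 133 134 136 139 138 135 135 139 137 144 147 144]
 [134 136 138 136 135 142 136 140 142 143 145 139 123 125]
 [136 132 135 133 132 134 138 130 124 111 116  89  66  51]
 [135 129 135 136 133 139 143 113  76  43  15  30  31  33]
 [133 135 132 134 136 139 132 115 117  80  25  32  38  43]
 [137 136 139 135 137 138 109 117 146 102  32  32  42  50]
 [136 141 131 133 134 134 103  93 101  80  39  36  39  44]
 [135 137 137 135 138 126  96  86  95  95  62  32  43  40]
 [138 136 133 132 137 121  86  80  90 117 102  44  31  39]
 [137 135 136 140 139 114  82  85  88 132 131  87  49  44]
 [135 136 140 135 134 103  75  81  84 131 152 132  79  34]
 [136 131 137 13
[... 652 characters left out ...]
 101  99 125 142 126 105  99]
 [141 144 141 134 137 140 144 113  86  88  90 127 141 134 103  86]
 [110 141 144 142 139 137 140 106  80  79  92 128 143 142 141  93]
 [ 51 107 137 143 141 145 132  97  77  87 102 131 141 144 156 134]
 [ 23  47 127 146 140 143 123  86  83  85 118 139 138 139 142 153]
 [ 38  25  96 142 146 146 114  77  79  81 107 136 145 140 138 142]
 [ 33  29  41 105 139 149 133 112  93  79  78 104 137 137 136 140]
 [ 43  38  38  64 103 142 145 137 124 114 114 108 131 138 146 139]
 [ 45  48  47  35  58 126 144 143 142 144 148 144 143 141 136 138]
 [ 40  38  38  35  22  98 143 141 140 140 140 140 142 138 143 138]
 [ 47  44  40  33  32  55 127 144 141 140 142 140 139 136 134 137]]
```

Run:
```python
from h import *
i=manip.camera_info("scene"); M,e=RT(i); f=192/np.tan(np.radians(i["fovy"])/2)
pr=lambda X:(lambda c:(c[0]/c[2]*f+i["cx"],c[1]/c[2]*f+i["cy"]))(M.T@(np.array(X,float)-e))
a=np.radians(14.7); y=np.array([-np.sin(a),np.cos(a)]); C=np.array([523,285.8])
t=np.linspace(0,6.28,40)
for s in (-45,45):
    c=C+s*y; ring=lambda r,z:np.array([pr([c[0]+r*np.cos(k),c[1]+r*np.sin(k),z]) for k in t])
    A=np.vstack([ring(5,25),ring(5,46),ring(2,53)])
    print(s,"v",A[:,1].min().round(2),A[:,1].max().round(2),"axis mid25",np.round(pr([*c,27]),2),"46",np.round(pr([*c,44]),2))
print("px per mm: x",np.subtract(pr([533,285.8,40]),pr([523,285.8,40]))/10,"y",np.subtract(pr([523,295.8,40]),pr([523,285.8,40]))/10)
# pin axes from dark pixels, right: rows 183-188 cols 363-370 ; left rows 192-196 cols 336-342
G=cv2.cvtColor(np.load("scene4.npz")["p"],cv2.COLOR_BGR2GRAY).astype(float)
for r,(c0,c1) in ((range(183,189),(362,369)),(range(191,197),(335,342))):
    for v in r:
        w=np.clip(137-G[v,c0:c1+1],0,60); print(v,round((w*np.arange(c0,c1+1)).sum()/w.sum(),2),end="; ")
    print()
```

```text
-45 v 188.36 196.8 axis mid25 [337.47 195.08] 46 [338.36 191.04]
45 v 180.95 189.35 axis mid25 [364.66 187.68] 46 [365.86 183.62]
px per mm: x [0.08907873 0.24544198] y [ 0.33813007 -0.0211871 ]
183 367.0; 184 366.82; 185 366.72; 186 366.45; 187 366.06; 188 366.06; 
191 340.1; 192 339.94; 193 339.39; 194 338.87; 195 338.63; 196 338.9;
```

Emit:
step_arm:
  series: [0,2.4,0,0,1,0,0,-8,0,1,0,0,-3,0,1,0,0,-2,0,1,0,0,-1,0,1,0,0,0,0,1]

```text
clock: 15.18
eef_pos: [522.7, 288.0, 97.0]
eef_rot: [3.142, -0.0, 1.827]
wrist_force: [-0.0, -0.5, -4.6]
finger_gap: 11.6
finger_force: 25.0
```

Emit:
step_arm:
  series: [0,0,-1,0,1,0,0,-1,0,1,0,0,0,0,1]

```text
clock: 15.55
eef_pos: [522.6, 287.9, 94.8]
eef_rot: [-3.141, 0.0, 1.827]
wrist_force: [-0.5, 0.1, -3.6]
finger_gap: 11.6
finger_force: 25.0
```

Both pin tips are inside the holes and there's no contact. I'll keep lowering.

Emit:
step_arm:
  series: [0,0,-1,0,1,0,0,-1,0,1,0,0,-1,0,1,0,0,0,0,1]

```text
clock: 16.05
eef_pos: [522.8, 287.9, 92.0]
eef_rot: [3.141, 0.0, 1.827]
wrist_force: [1.2, -0.3, -4.5]
finger_gap: 12.0
finger_force: 25.0
```

Emit:
step_arm:
  series: [0,0,-1,0,1,0,0,-1,0,1,0,0,-1,0,1,0,0,0,0,1]

```text
clock: 16.55
eef_pos: [522.8, 287.9, 89.0]
eef_rot: [3.141, 0.0, 1.827]
wrist_force: [4.4, -0.0, -2.7]
finger_gap: 11.6
finger_force: 25.0
```

Emit:
step_arm:
  series: [0.8,0,0,0,1,0,0,-2,0,1,0,0,-2,0,1,0,0,0,0,1]

```text
clock: 17.05
eef_pos: [523.3, 287.9, 84.6]
eef_rot: [-3.141, 0.0, 1.827]
wrist_force: [1.8, 0.1, -4.5]
finger_gap: 11.4
finger_force: 25.0
```

Emit:
step_arm:
  series: [0.6,0,-2,0,1,0,0,-2,0,1,0,0,-2,0,1,0,0,-2,0,1,0,0,-2,0,1,0,0,-1,0,1,0,0,0,0,1]

```text
clock: 17.92
eef_pos: [524.0, 287.9, 73.9]
eef_rot: [-3.142, 0.0, 1.827]
wrist_force: [0.1, -0.8, -3.6]
finger_gap: 11.6
finger_force: 25.0
```

Emit:
step_arm:
  series: [0,0,-1,0,1,0,0,-1,0,1,0,0,0,0,1]

```text
clock: 18.3
eef_pos: [524.0, 287.9, 71.9]
eef_rot: [-3.141, 0.0, 1.827]
wrist_force: [-0.6, -0.3, -4.1]
finger_gap: 12.0
finger_force: 25.0
```

Emit:
step_arm:
  series: [0,0,-0.5,0,1,0,0,-0.5,0,1,0,0,0,0,1]

```text
clock: 18.68
eef_pos: [524.1, 288.0, 71.2]
eef_rot: [3.141, 0.0, 1.827]
wrist_force: [-1.1, -0.7, -0.5]
finger_gap: 11.8
finger_force: 25.0
```

Emit:
step_arm:
  series: [0,0,-0.4,0,1,0,0,0,0,1]

```text
clock: 18.92
eef_pos: [524.1, 288.0, 71.2]
eef_rot: [3.141, -0.0, 1.827]
wrist_force: [-4.8, -1.7, 5.4]
finger_gap: 12.0
finger_force: 25.0
```

The plate is seated: upward contact force at TCP 71.2. Releasing and rising, with the fingers opened only partway.

Emit:
step_arm:
  series: [0,0,0,0,0.8,0,0,0,0,0.6,0,0,0,0,0.5,0,0,0,0,0.5,0,0,0,0,0.5,0,0,10,0,0.5,0,0,30,0,0.5,0,0,40,0,0.5,0,0,40,0,0.5,-40,0,20,0,0.5,-50,-20,0,0,0.5,-50,-30,0,0,0.5,-50,-30,0,0,0.5,0,0,0,0,0.5]

```text
clock: 20.68
eef_pos: [331.9, 206.8, 211.4]
eef_rot: [3.14, -0.0, 1.827]
wrist_force: [1.1, 0.1, 0.6]
finger_gap: 46.9
finger_force: 0.0
```

Run:
```python
from h import *
print(manip.read_state()["wrist_force"])
p,d,i=cam("scene"); P=pts(d,i); h=cv2.cvtColor(p,cv2.COLOR_BGR2HSV)
m=(h[...,1]<75)&(np.hypot(P[...,0]-524,P[...,1]-288)<80)&(P[...,2]>30)&(P[...,2]<40)
nn,l,s,_=cv2.connectedComponentsWithStats(m.astype(np.uint8)); j=1+s[1:,4].argmax(); q=P[l==j]
A=np.c_[q[:,:2]-[524,288],np.ones(len(q))]; print(len(q),cv2.minAreaRect(q[:,:2].astype(np.float32)),np.linalg.lstsq(A,q[:,2],rcond=None)[0])
cv2.imwrite("pics/s6.png",cv2.resize(p[120:230,280:440],None,fx=4.5,fy=4.5,interpolation=2))
```

```text
[1.11556888 0.08507312 0.60808293]
809 ((525.9073486328125, 287.2002258300781), (94.22856140136719, 121.67845153808594), 13.907326698303223) [-4.96098423e-03  3.89476554e-03  3.53546083e+01]
```

View pics/s6.png

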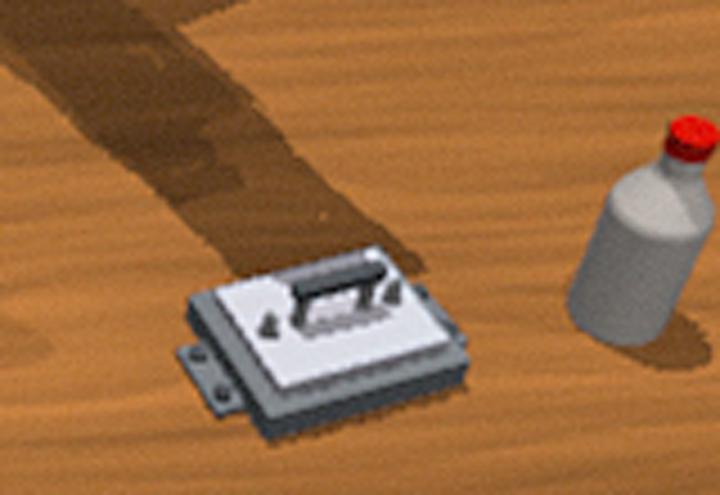

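The plate is flush on the die, with pins through at crop (268,325) and (393,292). Its top measures 35.4 mm against the expected 35, and it is level and released.

```bash
python3 -c "
from cell import manip; print(manip.sign_off())"
```

```text
the job is handed in; nothing more can be done
None
```

The press plate was laid flat on the bench and let go, then seated flush over both die pins and released; I measured its top level at 35.4 mm (35 expected) and handed the job in after about 21 s, with no verdict returned.

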